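Throw the ball-handled selector into its marked notch

ROBOT

A 6-joint arm with a two-finger parallel gripper is mounted at the origin on a cart in front of the work surface, level with it; the furniture and walls round the work are solid. World frame = base frame: x ahead of the robot, y to its left, z up, the work surface at z = 0. Lengths are in m, angles in degrees, forces in N, time in s.
With the tool pointing down it reaches from about 0.25 to 0.8 m from the base axis. Payload 8.5 kg.
Tool frame: the origin (TCP) lies between the finger pads; the fingertips stand 14 mm ahead of it and the grasp point (between the pads) lies 5 mm behind it; z points along the fingers, y is the line along which they close (so a half turn about z gives the same grasp; the last joint's range is limited). The gripper opens to 85 mm and grips with 20 to 120 N. Pads are 22 mm wide; open, the fingers measure 114 mm over their backs; the gripper's body (76 mm by 85 mm) begins 54 mm behind the grasp point. The pads swing forward as they close: fully open they stand 13 mm farther back than shut.
Start: joints at [-75.459, 13.648, -0.773, 75.585, 0, 90], TCP at [0.132, -0.508, 0.245] pointing down, gripper open.
Joint ranges: [-152.45, 152.45], [-59.26, 108.67], [-65.41, 83.53], [-104.44, 129.93], [-82.83, 76.93], [-180, 180]. Speed limits (degrees/s): [127.2, 127.2, 159.86, 180, 180, 180].

INTERFACE

Orientations are given as a 3x3 rotation matrix whose columns are the frame's x, y, z axes.
In Python, from bench import status, eyes, close_job gives the robot as it stands.
- The arm moves only by the tool apply_moves, never from a script. Its argument "rows" is one flat list of numbers, 7 for each row, row after row: the shift along the tool's x, y, z in m, then the turn, a rotation vector about the tool's x, y, z in rad, then the opening, from 0 (shut) to 1 (fully open). A call has exactly 8 rows; each row shifts and turns the commanded pose from where the row before left it, along the tool's axes as they then stand; what a row does not reach is not made up. A row lasts 1/10 s, in which the tool goes at most 50 mm and 8.59 degrees, less where a joint would pass 70% of its speed; a pose out of reach is approached as far as the arm can. A call is refused whole if a number of a shift passes 0.05 or a number of a turn 0.15, either way. A call with a gripper value outside its range is refused whole. The fingers move at their own pace and stop on an object; "grip_force" is the grip in N (left out, the last holds). Time passes only in rows, so rows that do not move let the fingers close, or fill a call up. It gives the time, the measured TCP pose, the force, the opening and the grip force at its end, in the units of the state.
- status.sense(): the state, without advancing time (a new reading comes with each control period).
- eyes.get_image(name): name is "side" or "top"; returns a dict with "frame" (420x560x3 uint8, red, green, blue), "mtx" (3x3 intrinsics, pixels), "R" (3x3) and "t" (3): a world point X has camera coordinates R X + t. Camera axes: x right, y down, z forward; pixel columns grow to the right and rows downward; lengths in m; the calibration is good to about 2 mm. A picture is of the moment at which its call begins. There is no depth.
- close_job(): hands the job in; it is judged then, once.
The state is a dict: "clock": time; "q": joint angles; "dq": joint speeds; "tau": joint torques, N m; "position": TCP position; "orientation": TCP orientation; "wrist_force": force on the tool from outside, world axes, zero at the start; "wrist_torque": the same for the moment, N m; "finger_gap": finger opening in m; "finger_force": force on a finger pad.
Only numpy, scipy, OpenCV 4.12 (cv2) and the standard library are available. Lean on these libraries where they do the work, as an engineer would, in place of code of your own. Each camera call takes 0.05 s, during which the arm holds its last target. There are 200 camera calls.

TASK

Two hand-lever beam selectors for the spectrometer stand on the desk, both in neutral. Throw the lever with the ball handle sideways out of neutral into the notch that the upright stud on its own base marks, so that it snaps home and stays there when let go. Leave the selector with the bar handle as it is.

Things in the scene. Friction and masses are not known exactly. Their poses are not given: they have to be found in the camera images.
- ball_selector: Fixed selector with a ball handle: 150 x 150 x 10 mm grey base plate with a steel lever arm turning level about a vertical axis. Origin: on that axis at desk height; the plate reaches 115 mm to its -x, 35 mm to +x, 75 mm to each side. In neutral the arm points along -x, within 17 degrees. A curved rim under the arm has notches 0.65 rad left and right of -x. All but the handle is below 62 mm.
- ball_handle (a point): Centre of the black ball, 26 mm wide, on a 10 mm post at the end of the arm: 80 mm from the axis, 90 mm above the desk; top of the arm at 54 mm. It swings level round the origin of ball_selector, freely to 0.38 rad from the middle, then over a hump (8 N), and past 0.58 rad a sprung pin draws it into the notch (0.65 rad) and holds it; let go earlier, it stays short. End stops at 0.70 rad.
- stud: Dark steel stud, 16 mm wide and 30 mm tall, upright on the base plate of ball_selector, just outside the left or the right notch; the other notch has only a small flush screw. Origin: centre of its underside, 10 mm above the desk, 100 mm from the lever's axis. In the marked notch the arm points straight at it, the ball's centre 20 mm from the stud's centre seen from above.
- bar_handle (a point): Middle of the bar handle of the other selector, which is alike but for its handle: a level black bar 14 mm thick and 56 mm long across the end of the lever, 86 mm above the desk, 80 mm from that lever's own axis. It has a stud of its own, of no concern here. To be left alone.

How it is judged (in metres and radians):
At the end, for the whole second after the job is handed in: The ball-handled lever rests in the notch marked by the stud, let go: seen from above, the ball's centre is within 22 mm of the stud's centre (20 mm fully home), which is anywhere past the hump, within 6 degrees of the notch's middle; the sprung pin brings it there by itself (horizontal distance between ball_handle and stud below 0.022 m); the robot touches nothing.
It fails at once if the bar-handled lever is shifted by more than 15 mm (distance of bar_handle from where it was at the start of the episode above 0.015 m).
It also fails if it takes over 32 s, if anything falls off the work surface, if the arm or the gripper's body presses on something with over 40 N, if the wrist force passes 120 N, or if a joint passes its speed limit or range.

## Working session

There is one attempt and no reset: what is moved stays moved. The work goes in short steps, Python scripts to look and compute and a tool call to move; the robot and the scene stay as the last step left them, time stands still between calls to the robot, and variables do not carry over. Pictures are saved under pics/ and viewed, at most 10 in all, crops included, and the job is handed in when it is done.

Besides the shell and the picture viewer there is one more tool, called after "Emit:" as name(argument=value, ...) on one line, values as JSON. apply_moves: Moves the arm, as the interface text tells. Its arguments: {"type":"object","properties":{"rows":{"type":"array","items":{"type":"number"}},"grip_force":{"type":"number"}},"required":["rows"]}

```bash
mkdir -p pics; python3 - <<'E'
from bench import status, eyes
import cv2,pickle
d={}
for n in("top","side"):
    d[n]=eyes.get_image(n); cv2.imwrite(f"pics/{n}0.png",d[n]["frame"][:,:,::-1])
    print(n,d[n]["mtx"].tolist(),d[n]["R"].round(4).tolist(),d[n]["t"])
pickle.dump(d,open("d0.pkl","wb"))
s=status.sense();print(s["clock"],s["position"],s["orientation"])
E
```

```text
top [[463.65183482689525, 0.0, 283.20131605517895], [0.0, 463.65183482689525, 205.18068418524308], [0.0, 0.0, 1.0]] [[0.0091, -0.9995, 0.0287], [-0.9972, -0.0112, -0.0733], [0.0736, -0.028, -0.9969]] [-0.02613178  0.56248014  1.24229888]
side [[506.61645615790246, 0.0, 277.609842678336], [0.0, 506.61645615790246, 207.05178991146747], [0.0, 0.0, 1.0]] [[0.9971, 0.0748, 0.0168], [0.0463, -0.4122, -0.9099], [-0.0611, 0.908, -0.4144]] [-0.5331574   0.06631098  1.04947381]
0.1 [ 0.13173472 -0.50784639  0.24475023] [[ 9.67976227e-01  2.51041692e-01 -3.04818017e-04]
 [ 2.51041877e-01 -9.67975446e-01  1.22992224e-03]
 [ 1.37054038e-05 -1.26705757e-03 -9.99999197e-01]]
```

View pics/top0.png

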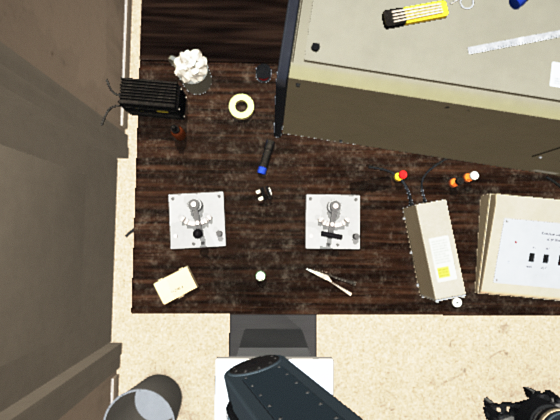

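View pics/side0.png

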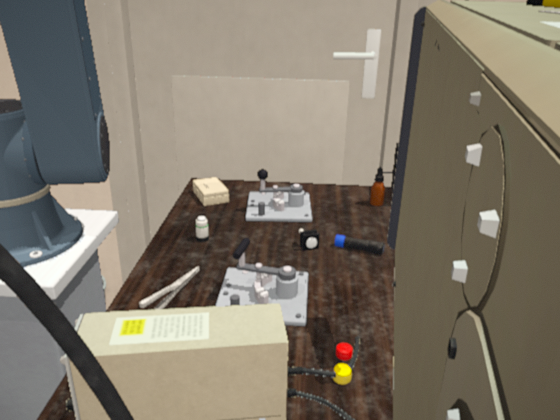

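The ball selector is at top px (197,220) with its ball at about (198,233). In the side view its ball is at about (263,174) and a stud at about (262,209). Next I'll zoom in and measure.

```bash
cat > h.py <<'E'
import numpy as np
def ray(c,u,v):
    R=np.array(c["R"]);t=np.array(c["t"]);d=R.T@np.linalg.inv(c["mtx"])@[u,v,1];return -R.T@t,d
def onz(c,u,v,z):
    o,d=ray(c,u,v);return o+d*(z-o[2])/d[2]
def tri(a,b):
    (o,d),(p,e)=a,b
    s=np.linalg.lstsq(np.c_[d,-e],p-o,rcond=None)[0];P=o+d*s[0];Q=p+e*s[1];return (P+Q)/2,np.linalg.norm(P-Q)
E
python3 - <<'E'
import pickle,cv2,numpy as np
from h import *
d=pickle.load(open("d0.pkl","rb"))
t=d["top"]["frame"];s=d["side"]["frame"]
a=cv2.resize(t[185:255,160:235,::-1],None,fx=5.3,fy=5.3,interpolation=2);b=cv2.resize(s[160:230,240:320,::-1],None,fx=5,fy=5.3,interpolation=2)
cv2.imwrite("pics/z.png",np.hstack([a,b]))
def blob(f,x0,x1,y0,y1,th):
    m=(f[y0:y1,x0:x1].max(2)<th).astype(np.uint8)
    n,_,st,c=cv2.connectedComponentsWithStats(m)
    return [(c[i]+[x0,y0],st[i]) for i in range(1,n) if st[i][4]>8]
for r in blob(t,172,222,196,245,70):print("top",r)
for r in blob(s,250,310,165,220,70):print("side",r)
m=(t[185:255,160:235].min(2)>120).astype(np.uint8)
c=max(cv2.findContours(m,0,2)[0],key=cv2.contourArea)
box=cv2.boxPoints(cv2.minAreaRect(c))+[160,185]
for p in box:print(p,onz(d["top"],*p,.01))
E
```

```text
top (array([197.57971014, 233.15942029]), array([21, 33, 10,  9, 69], dtype=int32))
side (array([262.06060606, 174.09090909]), array([ 8,  5,  9,  9, 66], dtype=int32))
[167.27680159 193.53615952] [0.59188799 0.29661643 0.01      ]
[222.88777924 190.75561142] [0.60136545 0.14523971 0.01      ]
[225.64588165 245.91770554] [0.45061978 0.13494923 0.01      ]
[170.03490448 248.69825363] [0.44180168 0.28508517 0.01      ]
```

View pics/z.png

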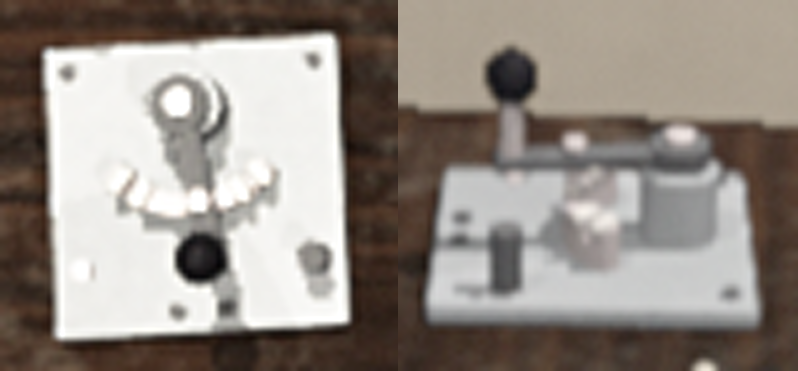

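The crop shows the ball at top px (197.6,233.2), the stud on the right (world −y side) at about (219.3,233.7), and the screw at about (175,236). Next: compute the geometry.

```bash
python3 - <<'E'
import pickle
from h import *
d=pickle.load(open("d0.pkl","rb"));T=d["top"];S=d["side"]
B,e=tri(ray(T,197.58,233.16),ray(S,262.06,174.1));print("ball",B,e)
print("ball@.09 top",onz(T,197.58,233.16,.09))
P=np.array([[.5919,.2966],[.6014,.1452],[.4506,.1349],[.4418,.2851]])
ux=P[0]-P[3]+P[1]-P[2];ux/=np.linalg.norm(ux);uy=np.array([-ux[1],ux[0]])
A=P.mean(0)+.04*ux
print("axis",A,"yaw",np.degrees(np.arctan2(ux[1],ux[0])))
for s in(1,-1):
    f=lambda r,a:A+r*(-ux*np.cos(a)+s*uy*np.sin(a))
    print(s,"stud",f(.1,.65),"notch ball",f(.08,.65))
print("axis top",onz(T,160+178/5.3,185+100/5.3,.06))
print("stud obs",onz(T,160+315/5.3,185+258/5.3,.04), tri(ray(T,160+315/5.3,185+258/5.3),ray(S,240+506/5-79.6,160+230/5.3)))
b=B[:2]-A;print("r",np.linalg.norm(b),"ang",np.arctan2(b@uy,-b@ux))
E
```

```text
ball [0.4830353  0.19921318 0.09037664] 0.0011628516867764908
ball@.09 top [0.48361741 0.19933919 0.09      ]
axis [0.56132043 0.2183404 ] yaw 4.143800174840278
1 stud [0.47754709 0.27294834] notch ball [0.49430176 0.26202675]
-1 stud [0.48629324 0.15222747] notch ball [0.50129867 0.16545005]
axis top [0.56065137 0.216163   0.06      ]
stud obs [0.48337016 0.14918352 0.04      ] (array([0.48505754, 0.14950435, 0.03881725]), np.float64(0.0033700475326111637))
r 0.08058791427039895 ang -0.16730981980308185
```

```bash
python3 -c "
import numpy as np
for i in range(24):
    a=np.radians(66.5-14.54-4.4*i);print(i,round(.0341*np.cos(a),3),round(-.0341*np.sin(a),3))"
```

```text
0 0.021 -0.027
1 0.023 -0.025
2 0.025 -0.023
3 0.027 -0.021
4 0.028 -0.019
5 0.03 -0.017
6 0.031 -0.015
7 0.032 -0.012
8 0.033 -0.01
9 0.033 -0.007
10 0.034 -0.005
11 0.034 -0.002
12 0.034 0.0
13 0.034 0.003
14 0.034 0.006
15 0.033 0.008
16 0.032 0.011
17 0.031 0.013
18 0.03 0.016
19 0.029 0.018
20 0.028 0.02
21 0.026 0.022
22 0.024 0.024
23 0.022 0.026
```

Emit:
apply_moves(rows=[0.021,-0.027,0,0,0,-0.0767,0,0.023,-0.025,0,0,0,-0.0767,0,0.025,-0.023,0,0,0,-0.0767,0,0.027,-0.021,0,0,0,-0.0767,0,0.028,-0.019,0,0,0,-0.0767,0,0.03,-0.017,0,0,0,-0.0767,0,0.031,-0.015,0,0,0,-0.0767,0,0.032,-0.012,0,0,0,-0.0767,0])

```text
clock: 0.9
position: [0.2422, -0.2567, 0.2451]
orientation: [[0.645, 0.764, -0.0], [0.764, -0.645, 0.0], [0.0, -0.0, -1.0]]
wrist_force: [-0.5, -0.2, 0.0]
finger_gap: 0.0
finger_force: 0.0
```

Emit:
apply_moves(rows=[0.033,-0.01,0,0,0,-0.0767,0,0.033,-0.007,0,0,0,-0.0767,0,0.034,-0.005,0,0,0,-0.0767,0,0.034,-0.002,0,0,0,-0.0767,0,0.034,0,0,0,0,-0.0767,0,0.034,0.003,0,0,0,-0.0767,0,0.034,0.006,0,0,0,-0.0767,0,0.033,0.008,0,0,0,-0.0767,0])

```text
clock: 1.7
position: [0.351, -0.0059, 0.2453]
orientation: [[0.086, 0.996, -0.0], [0.996, -0.086, 0.0], [0.0, -0.0, -1.0]]
wrist_force: [-0.3, -1.0, 0.1]
finger_gap: -0.0
finger_force: 0.0
```

Emit:
apply_moves(rows=[0.032,0.011,0,0,0,-0.0767,0,0.031,0.013,0,0,0,-0.0767,0,0.03,0.016,0,0,0,-0.0767,0,0.029,0.018,0,0,0,-0.0767,0,0.028,0.02,0,0,0,-0.0767,0,0.026,0.022,0,0,0,-0.0767,0,0.024,0.024,0,0,0,-0.0767,0,0.022,0.026,0,0,0,-0.0767,0])

```text
clock: 2.5
position: [0.4607, 0.2429, 0.245]
orientation: [[-0.503, 0.864, -0.001], [0.864, 0.503, -0.0], [0.0, -0.001, -1.0]]
wrist_force: [1.0, -1.3, -0.8]
finger_gap: -0.0005
finger_force: 0.0
```

Emit:
apply_moves(rows=[0,0,0.02,0,0,0,0,0,0,0.025,0,0,0,0,0,0,0.03,0,0,0,0,0,0,0.03,0,0,0,0,0,0,0.025,0,0,0,0,0,0,0.02,0,0,0,0,0,0,0.01,0,0,0,0,0,0,0,0,0,0,0])

```text
clock: 3.3
position: [0.4597, 0.2411, 0.0841]
orientation: [[-0.5, 0.866, -0.002], [0.866, 0.5, -0.001], [0.0, -0.003, -1.0]]
wrist_force: [-0.7, -0.4, -0.2]
finger_gap: 0.0001
finger_force: 0.0
```

```bash
cat > look.py <<'E'
import sys,cv2,numpy as np
from bench import eyes,status
t=eyes.get_image("top")["frame"];s=eyes.get_image("side")["frame"]
a=cv2.resize(t[185:255,160:235,::-1],None,fx=5.3,fy=5.3,interpolation=2);b=cv2.resize(s[160:230,240:320,::-1],None,fx=5,fy=5.3,interpolation=2)
cv2.imwrite(sys.argv[1],np.hstack([a,b]))
q=status.sense();print(q["clock"],q["position"],q["wrist_force"])
E
python3 look.py pics/a.png
```

```text
3.4 [0.46084108 0.24168029 0.08589748] [-0.3237843  -0.25424016 -0.54681045]
```

View pics/a.png

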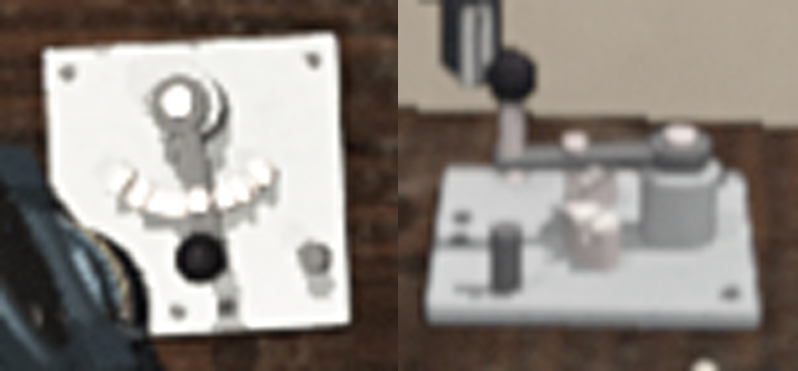

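The fingertips are beside the ball at ball height, on its +y side, and the ball hasn't moved (crop px 200,258). I'll push along tool −x.

Emit:
apply_moves(rows=[-0.008,0,0,0,0,0,0,-0.008,-0.001,0,0,0,0,0,-0.007,0,0,0,0,0,0,-0.006,-0.001,0,0,0,0,0,-0.006,0,0,0,0,0,0,-0.006,-0.001,0,0,0,0,0,-0.006,0,0,0,0,0,0,-0.003,-0.001,0,0,0,0,0])

```text
clock: 4.2
position: [0.4815, 0.1961, 0.0852]
orientation: [[-0.501, 0.866, -0.002], [0.866, 0.501, 0.001], [0.002, -0.001, -1.0]]
wrist_force: [-2.8, 1.2, 0.1]
finger_gap: -0.0002
finger_force: 1.6
```

```bash
python3 look.py pics/b.png
```

```text
4.3 [0.48249637 0.19567847 0.08536986] [0.36732853 0.11664238 0.53939118]
```

View pics/b.png

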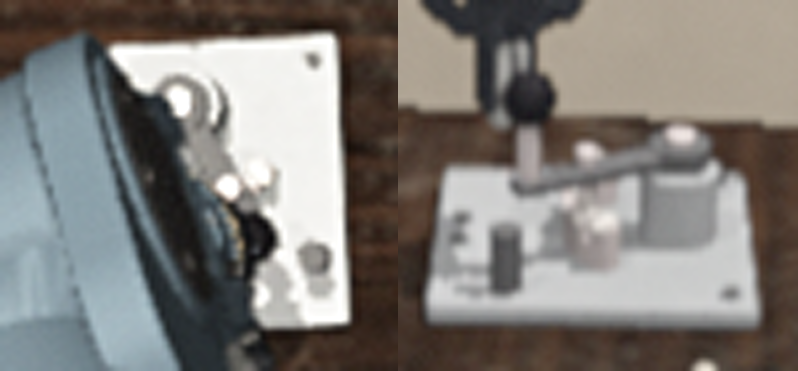

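The ball is now at about crop (258,235) and in contact, on the hump but not yet home. I'll keep pushing in small steps.

Emit:
apply_moves(rows=[-0.002,0,0,0,0,0,0,-0.002,0,0,0,0,0,0,-0.002,0,0,0,0,0,0,-0.002,0,0,0,0,0,0,-0.002,0,0,0,0,0,0,-0.001,0,0,0,0,0,0,0,0,0,0,0,0,0,0,0,0,0,0,0,0])

```text
clock: 5.1
position: [0.4877, 0.1866, 0.0853]
orientation: [[-0.5, 0.866, 0.0], [0.866, 0.5, -0.0], [-0.0, 0.0, -1.0]]
wrist_force: [-0.3, 1.0, 0.3]
finger_gap: 0.0
finger_force: 0.0
```

```bash
python3 look.py pics/c.png
```

```text
5.2 [0.48765535 0.1866757  0.08534697] [0.42565602 0.16573818 0.63593025]
```

View pics/c.png

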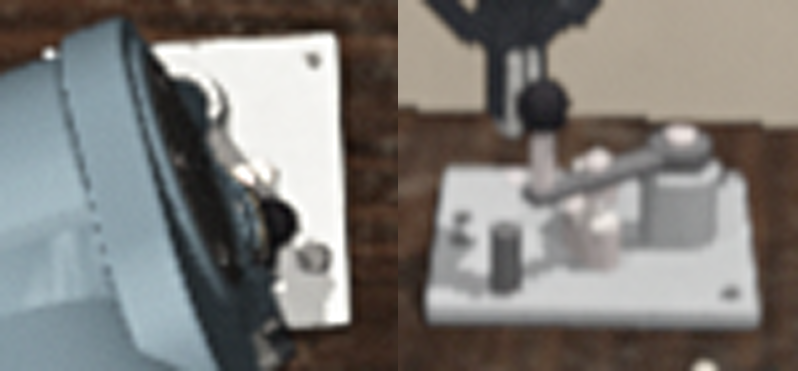

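The ball is at about crop (280,220) and the contact force has gone, so it probably snapped home. I'll back off and check.

Emit:
apply_moves(rows=[0.01,0,0,0,0,0,0,0.02,0,0,0,0,0,0,0.025,0,0,0,0,0,0,0.02,0,-0.01,0,0,0,0,0.03,0,-0.02,0,0,0,0,0.03,0,-0.02,0,0,0,0,0.02,0,-0.01,0,0,0,0,0,0,0,0,0,0,0])

```text
clock: 6.0
position: [0.4093, 0.3237, 0.1469]
orientation: [[-0.503, 0.864, 0.002], [0.864, 0.503, 0.002], [0.001, 0.003, -1.0]]
wrist_force: [0.5, -1.2, -0.2]
finger_gap: -0.0001
finger_force: 0.0
```

```bash
python3 - <<'E'
from bench import eyes,status
from h import *
import cv2
T=eyes.get_image("top");S=eyes.get_image("side")
def blob(f,x0,x1,y0,y1):
    m=(f[y0:y1,x0:x1].max(2)<70).astype(np.uint8);n,_,st,c=cv2.connectedComponentsWithStats(m)
    i=1+np.argmax(st[1:,4]);print(st[i]);return c[i]+[x0,y0]
a=blob(T["frame"],200,222,215,236);b=blob(S["frame"],256,285,165,192);print(a,b)
B,e=tri(ray(T,*a),ray(S,*b));print(B,e)
for s in([.4853,.1505],):print("dist",np.linalg.norm(B[:2]-s))
c=B[:2]-[.561,.2172];print(np.linalg.norm(c),np.degrees(np.arctan2(-c[1],-c[0])))
c=np.array([.4853,.1505])-[.561,.2172];print(np.linalg.norm(c),np.degrees(np.arctan2(-c[1],-c[0])))
t=T["frame"];cv2.imwrite("pics/e.png",cv2.resize(t[185:255,160:235,::-1],None,fx=5.3,fy=5.3,interpolation=2))
E
```

```text
[ 7  7  9 10 64]
[ 7 11 11 10 86]
[210.890625 226.46875 ] [268.05813953 180.40697674]
[0.50020699 0.16595873 0.08864597] 0.0016760354902542562
dist 0.021475348276309907
0.07950759846031616 40.12690005586165
0.10089291352716506 41.3835881430276
```

View pics/e.png

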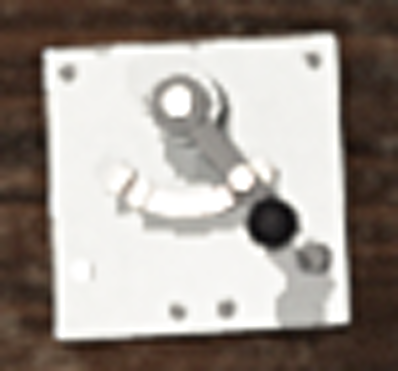

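The ball sits on the line from the axis to the stud, about 21 mm from it, which is within the measurement error. A second nudge 2.5 mm deeper will rule out a near miss.

Emit:
apply_moves(rows=[-0.02,0,0.01,0,0,0,0,-0.03,0,0.02,0,0,0,0,-0.03,0,0.02,0,0,0,0,-0.02,0,0.01,0,0,0,0,-0.025,0,0,0,0,0,0,-0.018,0,0,0,0,0,0,-0.007,0,0,0,0,0,0,0,0,0,0,0,0,0])

```text
clock: 6.9
position: [0.4851, 0.1898, 0.0848]
orientation: [[-0.498, 0.867, -0.001], [0.867, 0.498, -0.0], [0.0, -0.001, -1.0]]
wrist_force: [-0.9, -0.2, 0.4]
finger_gap: -0.0003
finger_force: 0.0
```

Emit:
apply_moves(rows=[-0.002,0,0,0,0,0,0,-0.002,0,0,0,0,0,0,-0.001,0,0,0,0,0,0,-0.001,0,0,0,0,0,0,-0.001,0,0,0,0,0,0,-0.0005,0,0,0,0,0,0,0,0,0,0,0,0,0,0,0,0,0,0,0,0])

```text
clock: 7.7
position: [0.4886, 0.185, 0.0854]
orientation: [[-0.501, 0.866, -0.0], [0.866, 0.501, 0.001], [0.001, 0.0, -1.0]]
wrist_force: [-2.9, 5.1, 1.1]
finger_gap: 0.0001
finger_force: 2.6
```

Emit:
apply_moves(rows=[0.01,0,0,0,0,0,0,0.02,0,0,0,0,0,0,0.025,0,0,0,0,0,0,0.02,0,-0.01,0,0,0,0,0.03,0,-0.02,0,0,0,0,0.03,0,-0.02,0,0,0,0,0.02,0,-0.01,0,0,0,0,0,0,0,0,0,0,0])

```text
clock: 8.5
position: [0.4109, 0.3212, 0.1469]
orientation: [[-0.502, 0.865, 0.003], [0.865, 0.502, 0.002], [0.0, 0.003, -1.0]]
wrist_force: [0.2, -0.4, -0.1]
finger_gap: -0.0
finger_force: 0.0
```

```bash
python3 - <<'E'
from bench import eyes,status
from h import *
import cv2
T=eyes.get_image("top");S=eyes.get_image("side")
def blob(f,x0,x1,y0,y1):
    m=(f[y0:y1,x0:x1].max(2)<70).astype(np.uint8);n,_,st,c=cv2.connectedComponentsWithStats(m)
    i=1+np.argmax(st[1:,4]);return c[i]+[x0,y0]
a=blob(T["frame"],200,222,215,236);b=blob(S["frame"],256,285,165,192);print(a,b)
B,e=tri(ray(T,*a),ray(S,*b));print(B,e)
E
```

```text
[210.9375 226.375 ] [268.23863636 180.56818182]
[0.50053871 0.16589776 0.08829548] 0.0015118913924900554
```

After the nudge met about 6 N of spring resistance, the ball returned to the same spot, so it is held in the notch. Handing in.

```bash
python3 -c "
from bench import close_job
print(close_job())"
```

```text
the job is handed in; nothing more can be done
None
```

The ball-handled lever is in the notch marked by its stud and stays there when let go; the bar-handled selector was not touched, and the job was handed in at about 8.6 s (no verdict was shown).

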